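# Tug the enclosure cover, free its catch if caught, and hold it open

## Robot

A 6-joint arm with a two-finger parallel gripper is mounted at the origin on a cart in front of the work surface, level with it; the furniture and walls round the work are solid. World frame = base frame: x ahead of the robot, y to its left, z up, the work surface at z = 0. Lengths are in mm, angles in rad, forces in N, time in s.
With the tool pointing down it reaches from about 375 to 900 mm from the base axis. Payload 3.1 kg.
Tool frame: the origin (TCP) lies midway between the tips of the shut fingers; the grasp point (between the pads) lies 19 mm behind it; z points along the fingers, y is the line along which they close (so a half turn about z gives the same grasp; the last joint's range is limited). The gripper opens to 85 mm and grips with 20 to 120 N. Pads are 22 mm wide; open, the fingers measure 114 mm over their backs; the gripper's body (76 mm by 85 mm) begins 54 mm behind the grasp point. The pads swing forward as they close: fully open they stand 13 mm farther back than shut.
Start: joints at [1.05, 0.527, 1.433, -0, 1.181, -0.178], TCP at [209.448, 588.836, 231.31] pointing down, gripper open.
Joint ranges: [-3.08, 3.08], [-0.75, 2.2], [0.22, 2.44], [-1.43, 4.57], [0, 2.65], [-2.85, 2.85]. Speed limits (rad/s): [2.79, 2.79, 3.14, 3.14, 3.14, 3.14].

## Interface

Orientations are given as a unit quaternion [x, y, z, w].
In Python, from plant import robot gives the robot as it stands. The module is installed in compiled form; this text tells all that it offers.
- The arm moves only by the tool play_rows, never from a script. Its argument "increments" is text: rows parted by semicolons, each of 7 numbers parted by spaces: the shift along the world's x, y, z in m, then the turn, a rotation vector about the world's x, y, z in degrees, then the closure, from -1 (fully open) to 1 (shut), so that 0 is half open. A call has exactly 5 rows; each row is the pose to reach, as a shift and turn from the pose commanded when the call began; what a row does not reach only later rows make up. A row lasts 1/10 s, in which the tool goes at most 50 mm and 8.59 degrees, less where a joint would pass 70% of its speed; a pose out of reach is approached as far as the arm can. A call with a gripper value outside its range is refused whole. The fingers move at their own pace and stop on an object; "force" is the grip in N (left out, the last holds). Time passes only in rows, so rows that repeat a pose let the fingers close, or fill a call up. It gives the time, the measured TCP pose, the force, the opening and the grip force at its end, in the units of the state.
- robot.get_obs(): the state, without advancing time (a new reading comes with each control period).
- robot.camera(name): name is "scene" or "top" or "wrist"; returns the picture (400x640x3 uint8, blue, green, red); there is no depth.
- robot.calibration(name): a dict with "vfov" (degrees; the focal length in pixels is half the picture's height over the tangent of half this angle, whatever the lens; pixels are square), "cx", "cy" (the principal point, pixels), "rvec" (rotation vector, rad) and "tvec" (3), from world to camera coordinates, as OpenCV has them; the wrist camera has in their place "T_tool_cam" (4x4, takes a point from camera to tool coordinates, whose origin is the TCP and whose axes are the flange's). Camera axes: x right, y down, z forward; pixel columns grow to the right and rows downward; lengths in mm; the calibration is good to about 2 mm. A picture is of the moment at which its call begins: read the wrist's pose just before it. calibration takes no time and is no camera call.
- robot.job_done(): hands the job in; it is judged then, once.
The state is a dict: "clock": time; "joints": joint angles; "joint_velocities": joint speeds; "joint_efforts": joint torques, N m; "tool_pos": TCP position; "eef_rot": TCP orientation; "force": force on the tool from outside, world axes, zero at the start; "moment": the same for the moment, N m; "finger_gap": finger opening in mm; "grasp_force": force on a finger pad.
Only numpy, scipy, OpenCV 4.12 (cv2) and the standard library are available. Lean on these libraries where they do the work, as an engineer would, in place of code of your own. Each camera call takes 0.05 s, during which the arm holds its last target. There are 200 camera calls.

## Task

I need to get at the optics in the small bolted-down enclosure: please hold its hinged cover open for me. First tug the cover up by its front bar to find out whether the hidden catch holds it; if it is caught, do not force it but push the red release tab back to its stop, and take the bar again. Raise the cover to 45 degrees or more and finish while still holding it there (it falls shut if let go), leaving the things around it where they stand.

Things in the scene. Friction and masses are not known exactly. Their poses are not given: they have to be found in the camera images.
- enclosure: Fixed dark steel box, 160 x 160 mm, 85 mm high, with a grey hinged cover plate (plate top 95 mm above the table) and two optics inside. Origin: centre of its underside. Its x axis points from the bar side (front, facing the robot) to the hinge side, y to the side with the latch housing, z up. Place and angle differ each time.
- latch: Grey housing fixed on the enclosure's +y side, 160 (x) x 60 (y) x 70 mm high; origin centre of underside, axes as the enclosure's. A bolt hidden inside may lie over a hook hanging from the cover's front: then the bar comes up only about 6 mm and stops hard; if not, the cover lifts freely. Nothing outside shows which. The hook's steel leg stands 82 mm in front of the red tab.
- cover_bar (a point): Centre of the cover's pull bar: black, round, 12 mm diameter, along the enclosure's y, 80 mm long with an arm at each end (70 mm clear between). With the cover shut it is 92 mm above the table and 62 mm in front of the plate's edge, with open space before, behind and below. It moves with the cover and can turn between the fingers as the cover swings.
- cover_hinge (a point): Centre of the cover's hinge axis, on the enclosure's far top edge, 88 mm above the table; the axis runs along the enclosure's y. The bar's centre is 225 mm from it.
- cover (a joint): Angle of the cover in rad: 0 shut, grows as the bar side rises, stop at 1.2. About 0.35 kg with a smooth hinge: an uncaught cover needs about 2 N of lift at the bar, and falls shut by itself from any angle.
- release_tab (a point): Centre of the top face of the red release tab, 97 mm above the table. The tab stands 26 mm up from the top of the latch housing (so its foot is at 71 mm), 12 mm thick (enclosure x) and 26 mm wide (enclosure y), and slides along the enclosure's +x, away from the bar.
- release (a joint): Travel of the red tab in m: 0 at its front end (always so at the start), 0.034 at its stop. It needs about 2 to 5 N and stays where it is left. By 0.025 it has pushed the hidden bolt clear of the hook, and the bolt stays clear.
- vial: Loose bystander: small white vial with red cap, 22 mm diameter, 60 mm high, origin at its underside, behind the enclosure.
- can: Loose bystander: round objective can, black with a cream top, 37 mm diameter, 58 mm high, origin at its underside, to the left of the latch housing.
- oil: Loose bystander: brown bottle with black cap, 27 mm diameter, 65 mm high, origin at its underside, on the right of the table.

How it is judged (in metres and radians):
On the way:
1. the cover is tugged up with the release tab still at its front end: either the catch is felt (over 3 N on the hook) or the cover lifts past 0.1 rad (value of joint release below 0.006 m and (contact force between latch and cover above 3 N or value of joint cover above 0.1 rad)), for 0.05 s.
At the end, for the whole second after the job is handed in: The cover stands still at 0.7 rad (40 degrees) or more, held up by the gripper's fingers, the release tab is either still at its front end (within 6 mm) or fully back (past 25 mm), and the vial, can and bottle are within 25 mm of where they stood (value of joint cover above 0.7 rad and velocity of joint cover between -0.1 and 0.1 rad/s and contact force between the fingers and cover above 0.5 N and (value of joint release below 0.006 m or value of joint release above 0.025 m) and not (distance of vial from where it was at the start of the episode above 0.025 m) and not (distance of can from where it was at the start of the episode above 0.025 m) and not (distance of oil from where it was at the start of the episode above 0.025 m)); the arm keeps its last pose, push and grip.
It fails at once if the caught cover is forced: more than 60 N between the hook and the catch (contact force between latch and cover above 60 N).
It fails at once if a bystander is pushed more than 25 mm or knocked over (distance of any of vial, can, oil from where it was at the start of the episode above 0.025 m or angle between any of vial, can, oil's own z axis and vertical above 0.5 rad).
It also fails if it takes over 51 s, if anything falls off the work surface, if the arm or the gripper's body presses on something with over 40 N, if the wrist force passes 120 N, or if a joint passes its speed limit or range.

## Working session

There is one attempt and no reset: what is moved stays moved. The work goes in short steps, Python scripts to look and compute and a tool call to move; the robot and the scene stay as the last step left them, time stands still between calls to the robot, and variables do not carry over. Pictures are saved under pics/ and viewed, at most 10 in all, crops included, and the job is handed in when it is done.

Besides the shell and the picture viewer there is one more tool, called after "Emit:" as name(argument=value, ...) on one line, values as JSON. play_rows: Moves the arm, as the interface text tells. Its arguments: {"type":"object","properties":{"increments":{"type":"string"},"force":{"type":"number"}},"required":["increments"]}

```bash
mkdir -p pics
cat > h.py <<'E'
import numpy as np, cv2
from plant import robot
from scipy.spatial.transform import Rotation as R
def K(c): 
    f=200/np.tan(np.radians(c["vfov"])/2); return np.array([[f,0,c["cx"]],[0,f,c["cy"]],[0,0,1.]])
def cast(name,uv,z,obs=None):
    c=robot.calibration(name); k=K(c)
    if name=="wrist":
        T=np.array(c["T_tool_cam"]); Rt=R.from_quat(obs["eef_rot"]).as_matrix()
        Rw=Rt@T[:3,:3]; o=Rt@T[:3,3]+np.array(obs["tool_pos"])
    else:
        Rm=cv2.Rodrigues(np.array(c["rvec"],float))[0]; Rw=Rm.T; o=-Rm.T@np.array(c["tvec"],float).ravel()
    d=Rw@np.linalg.inv(k)@np.array([uv[0],uv[1],1.])
    return o+d*(z-o[2])/d[2]
E
python3 - <<'E'
from h import *
o=robot.get_obs(); print(o)
for n in("top","scene","wrist"):
    print(n,robot.calibration(n)); cv2.imwrite(f"pics/{n}0.png",robot.camera(n))
E
```

```text
{'clock': 0.0, 'joints': array([ 1.05046332e+00,  5.28471454e-01,  1.43390916e+00, -4.37220998e-05,
        1.18142619e+00, -1.78476378e-01]), 'joint_velocities': array([-0.00114266, -0.00044997, -0.00092142,  0.00020078,  0.00080627,
        0.00286778]), 'joint_efforts': array([-2.23217874e-03, -4.42361140e+01, -1.78023487e+01, -4.25523904e-04,
        8.43916554e-03,  9.45591808e-06]), 'tool_pos': array([209.12411383, 588.20087945, 230.32820967]), 'eef_rot': array([ 1.70088906e-01,  9.85428099e-01, -1.04710147e-03, -3.60000066e-04]), 'force': array([-0.24517536,  0.18424823, -0.68144379]), 'moment': array([ 0.00262909, -0.03779329,  0.00387132]), 'grasp_force': 0.0, 'finger_gap': 85.49453765635441}
top {'vfov': 57.397779494490635, 'cx': 321.69527367831995, 'cy': 198.6861771503117, 'rvec': array([ 2.18696658, -2.14781813,  0.15320897]), 'tvec': array([ -49.02293597,  639.39818653, 1128.81224115])}
scene {'vfov': 56.55169580751966, 'cx': 323.20923658098366, 'cy': 203.07995811702764, 'rvec': array([ 2.17997973, -0.80765953,  0.36107291]), 'tvec': array([-489.097753  ,  345.79162476,  680.7479281 ])}
wrist {'vfov': 64.9316219290966, 'cx': 321.72076481531434, 'cy': 200.5612033021883, 'T_tool_cam': array([[ 2.11312575e-04, -9.53872484e-01, -3.00211991e-01,
         7.63939077e+01],
       [ 9.99999917e-01,  9.72098422e-05,  3.95010084e-04,
        -3.53942028e-01],
       [-3.47605690e-04, -3.00212050e-01,  9.53872426e-01,
        -1.42317905e+02],
       [ 0.00000000e+00,  0.00000000e+00,  0.00000000e+00,
         1.00000000e+00]])}
```

View pics/top0.png

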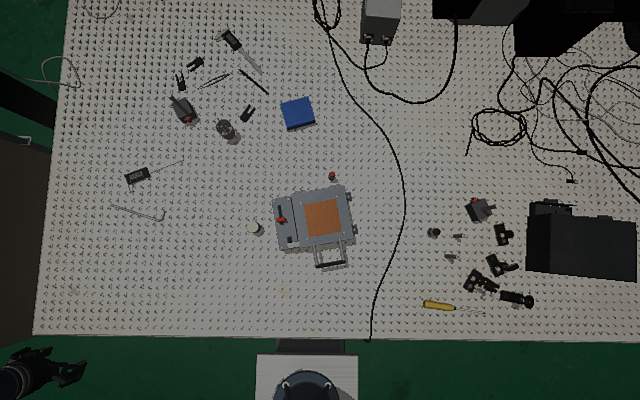

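View pics/scene0.png

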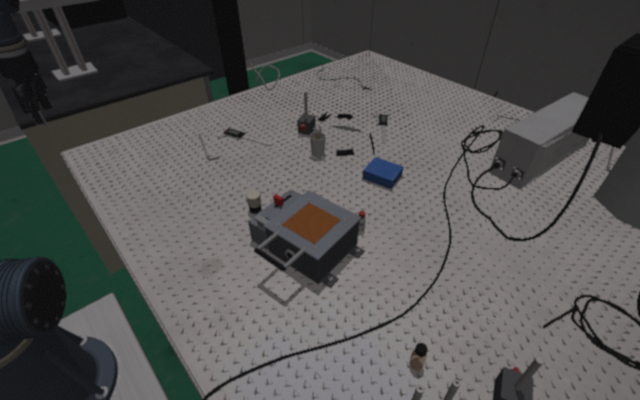

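The top view shows the enclosure near (315,218), its bar near (330,264), the red tab near (281,220), the can at (254,228), the vial at (332,176) and the bottle at (433,232). The scene view agrees: cover shut, bar facing the robot.

Run:
```python
from h import *
im=cv2.imread("pics/top0.png"); b,g,r=[im[...,i].astype(int) for i in range(3)]
red=((r>130)&(g<80)&(b<80)).astype(np.uint8)
n,l,s,c=cv2.connectedComponentsWithStats(red)
for i in range(1,n):
    if s[i,4]>3: print("red",s[i],c[i].round(1),cast("top",c[i],97).round(0))
org=((r>130)&(g>70)&(g<140)&(b<90)).astype(np.uint8)
n,l,s,c=cv2.connectedComponentsWithStats(org)
i=1+np.argmax(s[1:,4]); rc=cv2.minAreaRect(np.argwhere(l==i)[:,::-1].astype(np.float32)); p=cv2.boxPoints(rc)
print("orange",rc,[cast("top",q,95).round(0)[:2] for q in p])
for uv in [(316,266),(344,261)]: print("bar",cast("top",uv,92).round(0))
for nme,uv in [("can",(254,228)),("vial",(332,176)),("oil",(433,232))]: print(nme,cast("top",uv,60).round(0))
cv2.imwrite("pics/topc.png",cv2.resize(im[165:280,240:370],None,fx=5,fy=5,interpolation=cv2.INTER_CUBIC))
```

```text
red [277 217   8   5  24] [280.1 218.9] [569.  88.  97.]
orange ((438.97998046875, 305.6399841308594), (28.42569351196289, 4.101219654083252), 8.13010311126709) [array([ 321., -346.]), array([ 332., -348.]), array([ 322., -432.]), array([ 310., -430.])]
bar [431. -23.  92.]
bar [ 447. -106.   92.]
can [542. 171.  60.]
vial [711. -69.  60.]
oil [ 539. -387.   60.]
```

View pics/topc.png

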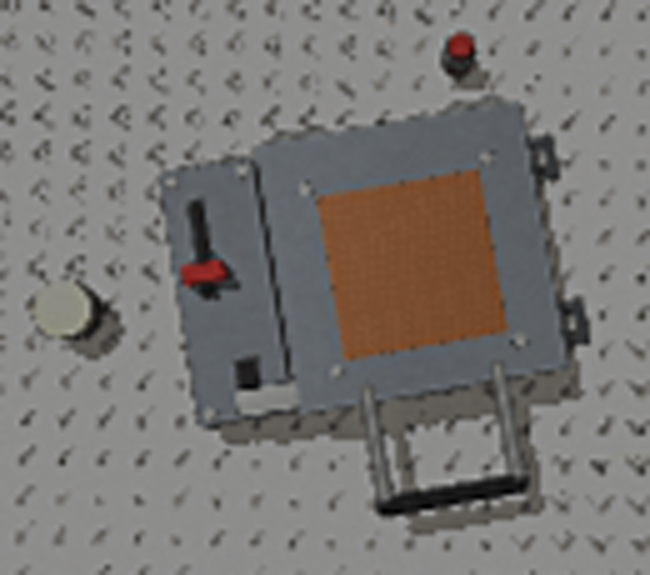

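Crop: the bar runs from (382,506) to (526,482), with its centre at full-picture (330.8,263.8). The tab is at (205,272), the slot runs up and left, and the hook plate is near (268,396). Yaw is about 10°. I'll move above the bar and take a closer look.

Emit:
play_rows(increments="0.016 -0.044 0 0 0 -4; 0.032 -0.088 0 0 0 -8; 0.048 -0.132 0 0 0 -12; 0.064 -0.176 0 0 0 -16; 0.080 -0.220 0 0 0 -20", force=40)

```text
schema error: expected 7 numbers
```

Emit:
play_rows(increments="0.016 -0.044 0 0 0 -4; 0.032 -0.088 0 0 0 -8; 0.048 -0.132 0 0 0 -12; 0.064 -0.176 0 0 0 -16; 0.080 -0.220 0 0 0 -20 -1")

```text
schema error: expected 7 numbers
```

I left out the closure value, so I'll resend with it.

Emit:
play_rows(increments="0.016 -0.044 0 0 0 -4 0; 0.032 -0.088 0 0 0 -8 0; 0.048 -0.132 0 0 0 -12 0; 0.064 -0.176 0 0 0 -16 0; 0.080 -0.220 0 0 0 -20 0", force=40)

```text
clock: 0.65
tool_pos: [289.6, 367.1, 231.2]
eef_rot: [0.34, 0.941, -0.0, 0.0]
force: [1.5, 0.6, -0.1]
finger_gap: 42.7
grasp_force: 0.0
```

Emit:
play_rows(increments="0.016 -0.044 0 0 0 -4 0; 0.032 -0.088 0 0 0 -8 0; 0.048 -0.132 0 0 0 -12 0; 0.064 -0.176 0 0 0 -16 0; 0.080 -0.220 0 0 0 -20 0")

```text
clock: 1.15
tool_pos: [369.7, 147.1, 231.4]
eef_rot: [0.498, 0.867, 0.0, 0.0]
force: [0.3, -0.4, 0.4]
finger_gap: 43.0
grasp_force: 0.0
```

Emit:
play_rows(increments="0.018 -0.048 0 0 0 -4 0; 0.036 -0.096 0 0 0 -8 0; 0.054 -0.144 0 0 0 -12 0; 0.070 -0.190 0 0 0 -16 0; 0.070 -0.190 0 0 0 -19.5 0")

```text
clock: 1.65
tool_pos: [443.0, -47.1, 231.7]
eef_rot: [0.64, 0.768, 0.0, 0.003]
force: [-0.0, -0.4, 0.2]
finger_gap: 42.6
grasp_force: 0.0
```

Run:
```python
from h import *
o=robot.get_obs(); print(o["clock"],o["tool_pos"],o["eef_rot"],o["joints"],o["finger_gap"],o["force"])
im=robot.camera("wrist"); cv2.imwrite("pics/w1.png",im)
import pickle; pickle.dump(o,open("o1.pkl","wb"))
```

```text
1.65 [442.97524385 -47.12965789 231.73441634] [6.40204964e-01 7.68199034e-01 2.45548495e-04 2.79072647e-03] [-3.56866210e-01  2.84244435e-01  1.86683362e+00 -1.66438841e-03
  9.85086588e-01 -5.37209610e-01] 42.6484662708042 [-0.00297995 -0.42741595  0.23982865]
```

View pics/w1.png

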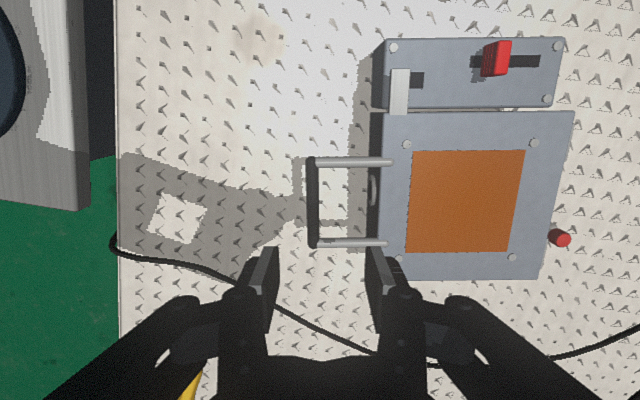

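The wrist view shows the black bar upright at column ~312, rows 157–247. The red tab is at about (497,58) with the slot running right, the hook plate at (399,90) and the cover front edge at about column 382.

Run:
```python
from h import *
import pickle
o=pickle.load(open("o1.pkl","rb")); im=cv2.imread("pics/w1.png"); b,g,r=[im[...,i].astype(int) for i in range(3)]
red=((r>120)&(g<90)&(b<90)); red[150:]=0
ys,xs=np.nonzero(red); print("red box",xs.min(),xs.max(),ys.min(),ys.max())
rc=cv2.minAreaRect(np.c_[xs,ys].astype(np.float32)); print(rc)
for y in range(45,76,5): print(y,[(int(x),int(r[y,x])) for x in range(478,518,3)])
dark=(im.max(2)<60); P=[]
for y in range(168,240,2):
    x=np.nonzero(dark[y,295:330])[0]+295
    if len(x)>5: P.append((x.min(),x.max(),y))
P=np.array(P); print(P[::6])
a=cast("wrist",(312.5,157),92,o);c=cast("wrist",(312.5,247),92,o)
m=np.polyfit(P[:,2],(P[:,0]+P[:,1]+1)/2,1); f=lambda y:(np.polyval(m,y),y)
a,c=cast("wrist",f(157),92,o),cast("wrist",f(247),92,o)
print("bar ends",a,c,"ctr",(a+c)/2,"len",np.linalg.norm(a-c),"yaw",np.degrees(np.arctan2(-(a-c)[0],(a-c)[1])))
e1,e2=cast("wrist",(383,115),95,o),cast("wrist",(379,275),95,o); print("edge",e1,e2,np.degrees(np.arctan2(-(e1-e2)[0],(e1-e2)[1])))
```

```text
red box 491 511 40 74
((500.267333984375, 56.82672882080078), (19.005210876464844, 35.22431564331055), 5.710593223571777)
45 [(478, 140), (481, 149), (484, 128), (487, 86), (490, 92), (493, 98), (496, 74), (499, 191), (502, 206), (505, 210), (508, 209), (511, 178), (514, 143), (517, 146)]
50 [(478, 147), (481, 97), (484, 78), (487, 87), (490, 90), (493, 91), (496, 99), (499, 205), (502, 210), (505, 208), (508, 212), (511, 149), (514, 146), (517, 147)]
55 [(478, 73), (481, 71), (484, 85), (487, 81), (490, 86), (493, 76), (496, 128), (499, 211), (502, 208), (505, 208), (508, 211), (511, 94), (514, 77), (517, 76)]
60 [(478, 55), (481, 58), (484, 85), (487, 91), (490, 91), (493, 74), (496, 159), (499, 211), (502, 208), (505, 212), (508, 197), (511, 58), (514, 62), (517, 61)]
65 [(478, 56), (481, 70), (484, 102), (487, 104), (490, 102), (493, 70), (496, 184), (499, 210), (502, 209), (505, 208), (508, 141), (511, 57), (514, 64), (517, 55)]
70 [(478, 96), (481, 78), (484, 86), (487, 84), (490, 85), (493, 92), (496, 204), (499, 211), (502, 207), (505, 206), (508, 149), (511, 140), (514, 138), (517, 143)]
75 [(478, 96), (481, 74), (484, 68), (487, 75), (490, 76), (493, 75), (496, 78), (499, 90), (502, 121), (505, 140), (508, 142), (511, 141), (514, 141), (517, 135)]
[]Traceback (most recent call last):
  File "<stdin>", line 14, in <module>
IndexError: too many indices for array: array is 1-dimensional, but 2 were indexed
```

Run:
```python
from h import *
import pickle
o=pickle.load(open("o1.pkl","rb")); im=cv2.imread("pics/w1.png"); g=im.max(2)
print(g[200,296:330])
dark=(g<95); P=[]
for y in range(168,240,2):
    x=np.nonzero(dark[y,295:330])[0]+295
    if len(x)>4: P.append((x.min(),x.max(),y))
P=np.array(P); print(P[::6].tolist())
m=np.polyfit(P[:,2],(P[:,0]+P[:,1]+1)/2,1); f=lambda y:(np.polyval(m,y),y)
a,c=cast("wrist",f(157),92,o),cast("wrist",f(247),92,o)
print("bar ends",a,c,"ctr",(a+c)/2,"len",np.linalg.norm(a-c),"yaw",np.degrees(np.arctan2(-(a-c)[0],(a-c)[1])))
t=cast("wrist",(503.5,57),97,o); print("tab",t)
e1,e2=cast("wrist",(383,115),95,o),cast("wrist",(379,275),95,o); print("edge",e1,e2,np.degrees(np.arctan2(-(e1-e2)[0],(e1-e2)[1])))
top=cast("top",(330.8,263.8),92); print("top bar",top)
Rt=R.from_quat(o["eef_rot"]).as_matrix(); print("tool y yaw",np.degrees(np.arctan2(Rt[1,1],Rt[0,1])))
```

```text
[152 158 151 134 126 114 108 107 132 152 103  64  62  72  66  71  68  70
  66  68  69  63  68 141 172 167 181 212 211 217 213 215 214 216]
[[306, 317, 168], [306, 317, 180], [307, 318, 192], [307, 318, 204], [307, 318, 216], [308, 318, 228]]
bar ends [429.62674385 -20.88948228  92.        ] [ 447.4526279  -108.41716618   92.        ] ctr [438.53968588 -64.65332423  92.        ] len 89.3244512475798 yaw 11.511424342912365
tab [568.32336404  87.93541857  97.        ]
edge [483.6551396   26.29554198  95.        ] [ 516.86575873 -125.90914558   95.        ] 12.308850784058366
top bar [438.19067708 -67.02060231  92.        ]
tool y yaw 10.38586522001705
```

The bar measures (438.5, −65, 92) at yaw ~11.7°, and both cameras agree to 2 mm. The tab is at (568.5, 88), 158 mm behind the bar in the enclosure frame, which is consistent. I'll descend and grip.

Emit:
play_rows(increments="-0.0045 -0.018 0 0 0 1.3 0; -0.0045 -0.018 -0.04 0 0 1.3 0; -0.0045 -0.018 -0.08 0 0 1.3 0; -0.0045 -0.018 -0.12 0 0 1.3 0; -0.0045 -0.018 -0.13 0 0 1.3 0")

```text
clock: 2.2
tool_pos: [432.1, -57.5, 98.4]
eef_rot: [0.627, 0.779, -0.001, -0.004]
force: [-0.2, -0.8, -1.2]
finger_gap: 42.4
grasp_force: 0.0
```

Emit:
play_rows(increments="0 0 -0.015 0 0 0 0; 0 0 -0.028 0 0 0 0; 0 0 -0.028 0 0 0 0; 0 0 -0.028 0 0 0 1; 0 0 -0.028 0 0 0 1", force=40)

```text
clock: 2.7
tool_pos: [435.6, -59.2, 74.4]
eef_rot: [0.628, 0.779, 0.0, 0.001]
force: [-0.4, 0.2, -0.1]
finger_gap: 14.6
grasp_force: 0.1
```

Emit:
play_rows(increments="0 0 0 0 0 0 1; 0 0 0 0 0 0 1; 0 0 0 0 0 0 1; 0 0 0 0 0 0 1; 0 0 0 0 0 0 1")

```text
clock: 3.2
tool_pos: [436.7, -59.1, 74.4]
eef_rot: [0.628, 0.778, 0.001, 0.002]
force: [2.7, 5.2, 4.2]
finger_gap: 10.3
grasp_force: 39.1
```

The bar is gripped with a gap of ~10 mm at 39 N. Next is a gentle tug.

Emit:
play_rows(increments="0 0 0.002 0 0 0 1; 0 0 0.004 0 0 0 1; 0 0 0.006 0 0 0 1; 0 0 0.007 0 0 0 1; 0 0 0.007 0 0 0 1")

```text
clock: 3.7
tool_pos: [436.8, -59.1, 81.1]
eef_rot: [0.628, 0.778, 0.001, 0.002]
force: [4.5, 4.7, -1.8]
finger_gap: 10.8
grasp_force: 38.8
```

Emit:
play_rows(increments="0 0 0.001 0 0 0 1; 0 0 0.001 0 0 0 1; 0 0 0.002 0 0 0 1; 0 0 0.002 0 0 0 1; 0 0 0.002 0 0 0 1")

```text
clock: 4.2
tool_pos: [436.9, -59.1, 82.3]
eef_rot: [0.628, 0.778, 0.001, 0.002]
force: [5.8, 4.9, -9.3]
finger_gap: 10.7
grasp_force: 39.0
```

Emit:
play_rows(increments="0 0 0.0005 0 0 0 1; 0 0 0.001 0 0 0 1; 0 0 0.0015 0 0 0 1; 0 0 0.0015 0 0 0 1; 0 0 0.0015 0 0 0 1")

```text
clock: 4.7
tool_pos: [436.9, -59.0, 83.1]
eef_rot: [0.628, 0.778, 0.001, 0.001]
force: [8.1, 4.7, -17.5]
finger_gap: 10.5
grasp_force: 38.8
```

The lift force climbed to ~17 N at about 8 mm, stiff and rising, so the cover is caught. I'll lower it, let go and go to the tab.

Emit:
play_rows(increments="0 0 -0.005 0 0 0 1; 0 0 -0.0105 0 0 0 1; 0 0 -0.0105 0 0 0 0; 0 0 -0.0105 0 0 0 0; 0 0 -0.0105 0 0 0 0")

```text
clock: 5.2
tool_pos: [434.7, -59.2, 73.6]
eef_rot: [0.628, 0.778, -0.0, 0.0]
force: [-0.1, -0.2, 0.4]
finger_gap: 42.4
grasp_force: 0.0
```

Emit:
play_rows(increments="0 0 0 0 0 0 0; 0 0 0.02 0 0 0 0; 0 0 0.06 0 0 0 0; 0 0 0.1 0 0 0 0; 0 0 0.1 0 0 0 0")

```text
clock: 5.7
tool_pos: [437.9, -60.3, 177.5]
eef_rot: [0.628, 0.778, 0.001, 0.005]
force: [1.4, -0.1, -0.3]
finger_gap: 42.8
grasp_force: 0.0
```

Emit:
play_rows(increments="0.025 0.035 0 0 0 0 1; 0.05 0.07 0 0 0 0 1; 0.075 0.105 0 0 0 0 1; 0.102 0.142 0 0 0 0 1; 0.102 0.142 0 0 0 0 1")

```text
clock: 6.2
tool_pos: [540.0, 86.5, 172.8]
eef_rot: [0.626, 0.78, 0.002, 0.001]
force: [-0.3, -0.5, 0.1]
finger_gap: 0.3
grasp_force: 0.0
```

Emit:
play_rows(increments="0 0 0 0 0 0 1; 0 0 0 0 0 0 1; 0 0 0 0 0 0 1; 0 0 -0.01 0 0 0 1; 0 0 -0.01 0 0 0 1")

```text
clock: 6.7
tool_pos: [535.6, 82.1, 162.0]
eef_rot: [0.628, 0.778, -0.001, -0.001]
force: [-0.2, -0.2, -0.5]
finger_gap: 0.0
grasp_force: 0.0
```

Run:
```python
from h import *
o=robot.get_obs(); print(o["tool_pos"],o["eef_rot"],o["finger_gap"])
im=robot.camera("wrist"); cv2.imwrite("pics/w2.png",im)
b,g,r=[im[...,i].astype(int) for i in range(3)]
red=((r>170)&(g<90)&(b<90)).astype(np.uint8)
n,l,s,c=cv2.connectedComponentsWithStats(red)
for i in range(1,n):
    if s[i,4]>80: print(s[i],c[i],cast("wrist",c[i],97,o))
```

```text
[535.61738093  82.05338765 162.04693197] [ 0.6284079   0.77788258 -0.00088921 -0.00118849] 0.008407104706556156
[362 201  16  32 448] [369.16517857 216.37723214] [568.30143772  88.58457812  97.        ]
```

View pics/w2.png

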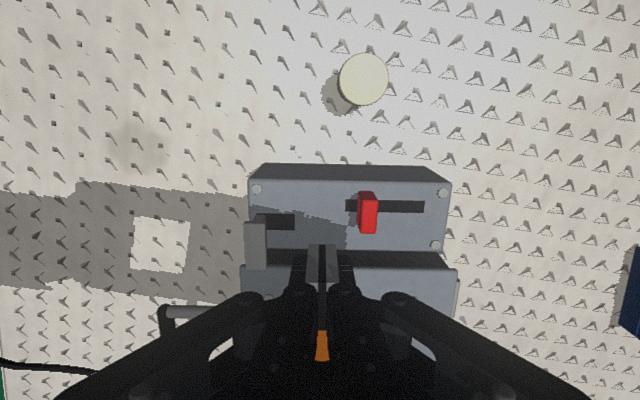

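The red tab sits at (369,216), reconfirmed as (568.3, 88.6, 97). The shut fingers at (322,260) are just in front of it, and the can at (363,78) is clear. I'll descend and push.

Emit:
play_rows(increments="0 0 -0.03 0 0 0 1; 0 0 -0.06 0 0 0 1; 0 0 -0.075 0 0 0 1; 0 0 -0.081 0 0 0 1; 0 0 -0.081 0 0 0 1")

```text
clock: 7.25
tool_pos: [536.6, 82.6, 81.7]
eef_rot: [0.628, 0.778, -0.0, -0.001]
force: [0.4, -0.4, -0.1]
finger_gap: -0.1
grasp_force: 0.0
```

Emit:
play_rows(increments="0.006 0.001 0 0 0 0 1; 0.012 0.002 0 0 0 0 1; 0.018 0.0035 0 0 0 0 1; 0.024 0.005 0 0 0 0 1; 0.03 0.006 0 0 0 0 1")

```text
clock: 7.75
tool_pos: [566.3, 88.9, 82.6]
eef_rot: [0.628, 0.778, -0.001, -0.001]
force: [-3.7, -0.6, 2.9]
finger_gap: -0.1
grasp_force: 2.2
```

Emit:
play_rows(increments="0.004 0.001 0 0 0 0 1; 0.008 0.002 0 0 0 0 1; 0.011 0.0025 0 0 0 0 1; 0.011 0.0025 0 0 0 0 1; 0.011 0.0025 0 0 0 0 1")

```text
clock: 8.25
tool_pos: [578.6, 91.5, 82.3]
eef_rot: [0.628, 0.778, 0.001, 0.0]
force: [-1.8, -1.0, 0.7]
finger_gap: -0.1
grasp_force: 1.0
```

Emit:
play_rows(increments="0.002 0.0005 0 0 0 0 1; 0.004 0.001 0 0 0 0 1; 0.005 0.001 0 0 0 0 1; 0.005 0.001 0 0 0 0 1; 0.005 0.001 0 0 0 0 1")

```text
clock: 8.75
tool_pos: [582.1, 92.3, 82.2]
eef_rot: [0.628, 0.778, -0.001, -0.001]
force: [-5.5, -2.0, 4.1]
finger_gap: -0.4
grasp_force: 2.5
```

Emit:
play_rows(increments="0.002 0.0005 0 0 0 0 1; 0.004 0.001 0 0 0 0 1; 0.004 0.001 0 0 0 0 1; 0.004 0.001 0 0 0 0 1; 0.004 0.001 0 0 0 0 1")

```text
clock: 9.25
tool_pos: [582.4, 92.5, 82.1]
eef_rot: [0.628, 0.779, -0.004, -0.003]
force: [-10.7, -5.3, 9.0]
finger_gap: -0.1
grasp_force: 5.9
```

The tab hit its stop: no further motion and the force doubled. I'll back off, rise and check by camera.

Emit:
play_rows(increments="-0.01 -0.002 0 0 0 0 1; -0.02 -0.004 0 0 0 0 1; -0.02 -0.004 0.04 0 0 0 1; -0.02 -0.004 0.085 0 0 0 0; -0.02 -0.004 0.095 0 0 0 0")

```text
clock: 9.75
tool_pos: [571.1, 89.5, 182.2]
eef_rot: [0.628, 0.778, 0.004, 0.005]
force: [1.0, 0.0, 0.0]
finger_gap: 28.2
grasp_force: 0.0
```

Run:
```python
from h import *
o=robot.get_obs(); print(o["tool_pos"],o["finger_gap"])
im=robot.camera("wrist")
b,g,r=[im[...,i].astype(int) for i in range(3)]
n,l,s,c=cv2.connectedComponentsWithStats(((r>170)&(g<90)&(b<90)).astype(np.uint8))
for i in range(1,n):
    if s[i,4]>80: print(s[i],c[i],cast("wrist",c[i],97,o))
print(robot.get_obs()["tool_pos"])
```

```text
[571.05715583  89.54424627 182.21594105] 28.220492842749987
[354 193  15  30 381] [360.70603675 207.57742782] [601.67436006  94.92920055  97.        ]
[570.6439265   89.53017093 181.95555895]
```

The tab moved 34 mm, so it is fully back. Returning to the bar.

Emit:
play_rows(increments="-0.033 -0.038 0 0 0 0 0; -0.066 -0.076 0 0 0 0 0; -0.099 -0.114 0 0 0 0 0; -0.131 -0.152 0 0 0 0 0; -0.131 -0.152 0 0 0 0 0")

```text
clock: 10.3
tool_pos: [431.7, -65.2, 176.1]
eef_rot: [0.63, 0.776, -0.001, -0.002]
force: [0.4, 0.4, 0.4]
finger_gap: 42.8
grasp_force: 0.0
```

Emit:
play_rows(increments="0 0 0 0 0 0 0; 0 0 0 0 0 0 0; 0 0 0 0 0 0 0; 0 0 0 0 0 0 0; 0 0 0 0 0 0 0")

```text
clock: 10.8
tool_pos: [436.4, -61.9, 177.2]
eef_rot: [0.627, 0.779, 0.0, 0.0]
force: [0.0, -0.8, 0.1]
finger_gap: 42.9
grasp_force: 0.0
```

Emit:
play_rows(increments="0.001 0 -0.04 0 0 0 0; 0.001 0 -0.08 0 0 0 0; 0.001 0 -0.095 0 0 0 0; 0.001 0 -0.104 0 0 0 0; 0.001 0 -0.104 0 0 0 0")

```text
clock: 11.3
tool_pos: [436.8, -62.3, 72.5]
eef_rot: [0.628, 0.779, -0.0, -0.001]
force: [-0.7, -0.8, -0.3]
finger_gap: 42.6
grasp_force: 0.0
```

Emit:
play_rows(increments="0 0 0 0 0 0 1; 0 0 0 0 0 0 1; 0 0 0 0 0 0 1; 0 0 0 0 0 0 1; 0 0 0 0 0 0 1", force=40)

```text
clock: 11.8
tool_pos: [437.5, -63.0, 74.2]
eef_rot: [0.628, 0.778, 0.0, 0.001]
force: [-1.9, -1.2, 6.8]
finger_gap: 10.7
grasp_force: 39.3
```

Emit:
play_rows(increments="0 0 0.004 0 0 0 1; 0 0 0.008 0 0 0 1; 0 0 0.012 0 0 0 1; 0.0005 0 0.015 0 0 0 1; 0.0005 0 0.015 0 0 0 1")

```text
clock: 12.3
tool_pos: [438.0, -62.8, 88.7]
eef_rot: [0.628, 0.778, 0.0, 0.001]
force: [3.1, -0.3, -2.5]
finger_gap: 10.2
grasp_force: 39.0
```

The cover is now free (≈2.5 N at 14 mm lift). I'll raise it along the arc about the hinge.

Emit:
play_rows(increments="0.0008 0.0002 0.0081 0 0 0 1; 0.0019 0.0004 0.0161 0 0 0 1; 0.0032 0.0007 0.0241 0 0 0 1; 0.0049 0.001 0.032 0 0 0 1; 0.0068 0.0014 0.0398 0 0 0 1")

```text
clock: 12.8
tool_pos: [444.6, -61.5, 129.0]
eef_rot: [0.628, 0.778, -0.0, 0.001]
force: [3.4, -1.9, -4.9]
finger_gap: 10.8
grasp_force: 38.8
```

Emit:
play_rows(increments="0.0024 0.0005 0.0086 0 0 0 1; 0.0052 0.0011 0.0172 0 0 0 1; 0.0084 0.0017 0.0256 0 0 0 1; 0.0118 0.0024 0.0339 0 0 0 1; 0.0156 0.0032 0.042 0 0 0 1")

```text
clock: 13.3
tool_pos: [459.4, -58.5, 170.7]
eef_rot: [0.628, 0.779, -0.001, -0.0]
force: [0.9, -7.1, -2.7]
finger_gap: 10.2
grasp_force: 38.8
```

Emit:
play_rows(increments="0.0041 0.0008 0.008 0 0 0 1; 0.0085 0.0018 0.0158 0 0 0 1; 0.0132 0.0027 0.0234 0 0 0 1; 0.0182 0.0038 0.0308 0 0 0 1; 0.0235 0.0049 0.038 0 0 0 1")

```text
clock: 13.8
tool_pos: [481.3, -54.2, 208.5]
eef_rot: [0.627, 0.779, -0.003, -0.001]
force: [-2.7, -7.8, 1.3]
finger_gap: 10.4
grasp_force: 38.9
```

Emit:
play_rows(increments="0.0056 0.0012 0.007 0 0 0 1; 0.0114 0.0024 0.0138 0 0 0 1; 0.0174 0.0036 0.0203 0 0 0 1; 0.0238 0.0049 0.0265 0 0 0 1; 0.0303 0.0063 0.0325 0 0 0 1")

```text
clock: 14.3
tool_pos: [509.6, -48.7, 241.2]
eef_rot: [0.627, 0.779, -0.005, -0.003]
force: [-6.4, -8.8, 6.0]
finger_gap: 10.4
grasp_force: 38.8
```

Emit:
play_rows(increments="0.0051 0.0011 0.0043 0 0 0 1; 0.0103 0.0021 0.0085 0 0 0 1; 0.0139 0.0029 0.0112 0 0 0 1; 0.0139 0.0029 0.0112 0 0 0 1; 0.0139 0.0029 0.0112 0 0 0 1")

```text
clock: 14.8
tool_pos: [523.3, -46.1, 253.2]
eef_rot: [0.627, 0.779, -0.005, -0.002]
force: [-7.4, -10.6, 10.4]
finger_gap: 10.6
grasp_force: 39.0
```

Emit:
play_rows(increments="0 0 0 0 0 0 1; 0 0 0 0 0 0 1; 0 0 0 0 0 0 1; 0 0 0 0 0 0 1; 0 0 0 0 0 0 1")

```text
clock: 15.3
tool_pos: [523.2, -46.1, 253.2]
eef_rot: [0.627, 0.779, -0.005, -0.002]
force: [-8.5, -8.8, 9.8]
finger_gap: 10.6
grasp_force: 39.0
```

Run:
```python
from h import *
cv2.imwrite("pics/s3.png",robot.camera("scene"))
```

```text
(no output)
```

View pics/s3.png

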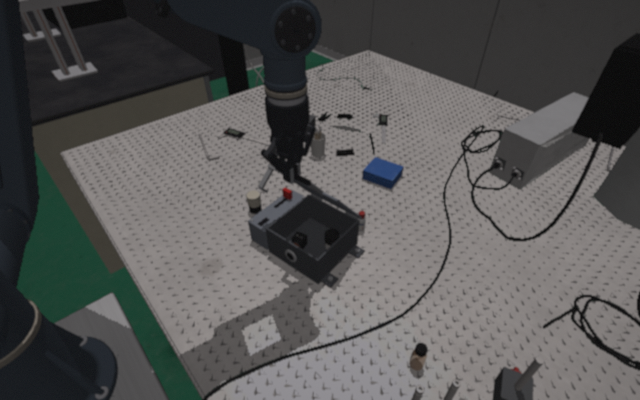

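The scene view shows the cover raised and held in the fingers, with the optics exposed. The can (254,202), vial (362,213) and bottle (419,355) are where they stood. The bar has risen 179 mm, which puts the cover at ≈0.93 rad (53°), standing still.

```bash
python3 -c "
from plant import robot
print(robot.job_done())"
```

```text
the job is handed in; nothing more can be done
None
```

The tug showed the cover was caught, so I pushed the red tab back to its stop (34 mm), took the bar again and handed the job in with the gripper holding the cover open at about 53° (0.93 rad); the vial, can and bottle stand where they were.

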